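# Dock the round power bank for charging by the front door

## Robot

A 6-joint arm with a two-finger parallel gripper is mounted at the origin on the work surface. World frame = base frame: x ahead of the robot, y to its left, z up, the work surface at z = 0. Lengths are in m, angles in rad, forces in N, time in s.
With the tool pointing down it reaches from about 0.25 to 0.725 m from the base axis. Payload 9.7 kg.
Tool frame: the origin (TCP) lies at the very end of the fingers, on their centre line; the grasp point (between the pads) lies 19 mm behind it (env.pinch_z is the distance from the TCP to the grasp point, in m); z points along the fingers, y is the line along which they close (so a half turn about z gives the same grasp; the last joint's range is limited). The gripper opens to 85 mm and grips with 20 to 120 N. Pads are 22 mm wide; open, the fingers measure 114 mm over their backs; the gripper's body (76 mm by 85 mm) begins 54 mm behind the grasp point. The pads swing forward as they close: fully open they stand 13 mm farther back than shut.
Start: joints at [-1.326, 0.087, 0.176, 1.66, 0, 1.571], TCP at [0.133, -0.534, 0.231] pointing down, gripper open.
Joint ranges: [-3.13, 3.13], [-0.85, 1.81], [-1.15, 1.24], [-2.2, 2.28], [-1.44, 1.52], [-3.14, 3.14]. Speed limits (rad/s): [2.22, 2.22, 2.57, 3.14, 3.14, 3.14].

## Interface

Orientations are given as a rotation vector (axis times angle).
In Python, from bench import env gives the robot as it stands.
- The arm moves only by the shell command python3 -m handwheel 'ROWS' [FORCE]. ROWS is JSON, a list of rows, each an object of numbers: "x", "y", "z": the shift along the tool's x, y, z in m; "rx", "ry", "rz": the turn, a rotation vector about the tool's x, y, z in rad; "jaw": the opening in per cent of the stroke, from 0 (shut) to 100 (fully open). In form: [{"x": .., "y": .., "z": .., "rx": .., "ry": .., "rz": .., "jaw": ..}, ...]. A call has exactly 8 rows; each row is the pose to reach, as a shift and turn from the pose commanded when the call began, along the tool's axes at that moment; what a row does not reach only later rows make up. A row lasts 1/10 s, in which the tool goes at most 50 mm and 8.59 degrees, less where a joint would pass 70% of its speed; a pose out of reach is approached as far as the arm can. A call with a gripper value outside its range is refused whole. The fingers move at their own pace and stop on an object; FORCE is the grip in N (left out, the last holds). Time passes only in rows, so rows that repeat a pose let the fingers close, or fill a call up. It gives the time, the measured TCP pose, the force, the opening and the grip force at its end, in the units of the state.
- env.sense(): the state, without advancing time (a new reading comes with each control period).
- env.read_camera(name): name is "side" or "top"; returns a dict with "pixels" (420x560x3 uint8, red, green, blue), "intrinsics" (3x3 intrinsics, pixels), "position" and "attitude" of the camera in the world. Camera axes: x right, y up, looking along -z (the intrinsics and any distortion apply to the point x, -y, -z); pixel columns grow to the right and rows downward; lengths in m; the calibration is good to about 2 mm. A picture is of the moment at which its call begins. There is no depth.
- env.finish_job(): hands the job in; it is judged then, once.
The state is a dict: "t": time; "q": joint angles; "joint_velocities": joint speeds; "effort": joint torques, N m; "tool_pos": TCP position; "tool_rot": TCP orientation; "wrist_force": force on the tool from outside, world axes, zero at the start; "wrist_torque": the same for the moment, N m; "grip_width": opening from 0.0 (shut) to 1.0 (fully open); "finger_force": force on a finger pad.
Only numpy, scipy, OpenCV 4.12 (cv2) and the standard library are available. Lean on these libraries where they do the work, as an engineer would, in place of code of your own. Each camera call takes 0.05 s, during which the arm holds its last target. There are 200 camera calls.

## Task

Take the round grey power bank out of the open aluminium box and stand it on edge in an empty bay of the black charging dock, between the backward-leaning steel tines, pushed gently down past the sprung copper tongue until it is fully home on the rubber rests - do not drop it or force it. Let go of it, then press the dock's orange power button fully down and release it to start the charge. Leave everything else on the shelf where it is.

Things in the scene. Friction and masses are not known exactly. Their poses are not given: they have to be found in the camera images.
- power_bank: Round flat power bank of grey plastic, a pale ring on each face: a plain disc 110 mm in diameter, 15 mm thick, 150 to 300 g, both faces alike. Origin at its centre; its y axis is the disc's axis. It starts standing on its rim in the open box, leaning back flat against the lid, its plane 32 degrees from vertical; its upper rim stands 34 mm (in the disc's plane) beyond the lid's free edge.
- alu_box: Slim aluminium box fixed to the shelf, 44 mm (x) by 140 mm (y) by 30 mm high, walls and floor 3 mm, open on top. Origin at the centre of its underside. Its lid is hinged on the top of its -x wall and stands rigidly open, leaning 32 degrees from vertical towards -x. The power bank leans the same way: upper rim towards -x, foot in the box.
- lid_edge (a point): Middle of the free upper edge of the open lid, on the face the power bank leans on, 67 mm above the shelf. The lid is a sheet 3 mm thick, 140 mm wide and 44 mm long.
- dock: Matte black charging dock fixed to the shelf, 130 mm (x) by 240 mm (y); origin at the centre of its underside, z up; deck 28 mm high. Three like bays side by side rise from the deck at y = -80 (bay_a), -20 (bay_b) and +40 mm (bay_c); all lean back 25 degrees from vertical towards the dock's -y. At the +y end (y = 62 to 118 mm) a raised control block, 50 mm high, carries the orange button.
- bay_a: Bay at the dock's -y end, occupied by the white power bank. Origin and axes as those of bay_b.
- bay_b: Middle bay, empty. Origin on the deck at the foot of the bay; z runs up along the tines (25 degrees from vertical, towards the dock's -y), y across the gap, x along the dock's x. Four fixed round steel tines, 6 mm thick and 66 mm long from the origin, stand at x = -36 and +36 mm, on either side of the gap, which is 19 mm clear in y (-9.5 to +9.5) for the 15 mm disc.
- bay_c: Bay next to the control block, empty, built like bay_b, same origin and axes. In each bay at x = 0 a sprung copper tongue (26 mm wide, 47 mm long, the upper 27 mm bent back 14 degrees as a lead-in) on the +y side narrows the gap to 12.5 mm (y = -9.5 to +3). It yields up to 9 mm in +y (2.3 N, plus 0.5 N per mm) and holds the disc against the -y tines.
- bay_b_home (a point): Where the disc's centre lies when it is fully home in bay_b and against the -y tines: 61 mm up bay_b's z and at its y = -2 mm, 82 mm above the shelf. Home, the disc's axis is along bay_b's y and it stands on two sloping rubber rests that cradle it at x = 0. The tongue's friction keeps it from sinking home by its own weight: push it down along the tines, about 2 to 12 N, until it stops.
- bay_c_home (a point): As bay_b_home, for bay_c.
- bay_b_gap (a point): Middle of the gap of bay_b at the level of the tine tips, 66 mm up bay_b's z, 88 mm above the shelf.
- bay_c_gap (a point): As bay_b_gap, for bay_c.
- power_button (a joint): Orange spring push button, 28 mm in diameter, on the dock's raised control block: 0 when up, 0.006 m when fully down; pressed vertically down, 1.5 N to start and 5 N fully down. It springs back when released.
- power_button_top (a point): Centre of the top face of the orange button, moves with it; 72 mm above the shelf when up. Its grey collar is 44 mm in diameter and 10 mm lower than the button's top.
- white_bank: White rectangular power bank, 72 mm by 12 mm by 80 mm tall, standing loose in bay_a of the dock and leaning with it, its top 112 mm above the shelf; leave it alone. Origin at the centre of its underside, z along its height.
- phone: Dark blue phone, 72 by 148 by 8 mm, lying on the matte black charging pad (170 by 100 by 9 mm, fixed) at the left; leave it alone. Origin at the centre of its underside.
- key_bowl: Stainless steel key bowl, 136 mm across, 48 mm high; leave it alone. Origin at the centre of its underside.
- catch_all: Sage green ceramic catch-all dish, 128 mm across, 24 mm high; leave it alone. Origin at the centre of its underside.
- sunglasses_case: Brown sunglasses case, 62 by 160 by 42 mm, at the right; leave it alone. Origin at the centre of its underside.
- key_fob: Black car key, 40 by 90 by 13 mm, at the right; leave it alone. Origin at the centre of the underside of its black body.

How it is judged:
By the outcome, as a careful person would: the job done as asked, in the order asked, and still so for the second after the job is handed in, with the robot touching nothing.
It also fails if it takes over 53 s, if anything falls off the work surface, if the arm or the gripper's body presses on something with over 40 N, if the wrist force passes 120 N, or if a joint passes its speed limit or range.

## Working session

There is one attempt and no reset: what is moved stays moved. The work goes in short steps, Python scripts to look and compute and a shell command to move; the robot and the scene stay as the last step left them, time stands still between calls to the robot, and variables do not carry over. Pictures are saved under pics/ and viewed, at most 10 in all, crops included, and the job is handed in when it is done.

```bash
mkdir -p pics; ls; python3 - <<'E'
from bench import env
import cv2
for n in("side","top"):
    c=env.read_camera(n); cv2.imwrite(f"pics/{n}0.png",cv2.cvtColor(c["pixels"],cv2.COLOR_RGB2BGR)); print(n,{k:v for k,v in c.items() if k!="pixels"})
print(env.sense(),env.pinch_z)
E
```

```text
pics
side {'intrinsics': array([[410.17553355,   0.        , 277.51998291],
       [  0.        , 410.17553355, 213.27351774],
       [  0.        ,   0.        ,   1.        ]]), 'position': array([0.46802607, 0.89366755, 0.76186267]), 'attitude': array([ 0.09692894, -1.33758146, -2.68292393])}
top {'intrinsics': array([[380.13828057,   0.        , 273.14304136],
       [  0.        , 380.13828057, 205.01321514],
       [  0.        ,   0.        ,   1.        ]]), 'position': array([ 0.56139149, -0.01967119,  1.11631964]), 'attitude': array([ 0.06648039, -0.02254533, -1.59281616])}
{'t': 0.1, 'q': array([-1.32600380e+00,  8.74100204e-02,  1.75191082e-01,  1.65980006e+00,
        1.65931151e-05,  1.57078210e+00]), 'joint_velocities': array([ 1.45912495e-04, -2.26060845e-03,  2.73922179e-03, -3.28656482e-04,
        7.97528118e-04,  9.58306100e-05]), 'effort': array([-3.72367658e-04, -5.21562302e+01,  4.65653408e+01,  1.59231835e-02,
       -7.25829227e-05,  6.21166222e-06]), 'tool_pos': array([ 0.13324823, -0.53339536,  0.23063981]), 'tool_rot': array([-3.11688097e+00, -3.83433600e-01,  2.08520896e-04]), 'wrist_force': array([-0.00828827,  0.71961006,  0.48808533]), 'wrist_torque': array([0.02096689, 0.04145264, 0.00615371]), 'finger_force': 0.0, 'grip_width': 1.002613862871096} 0.0187
```

View pics/top0.png

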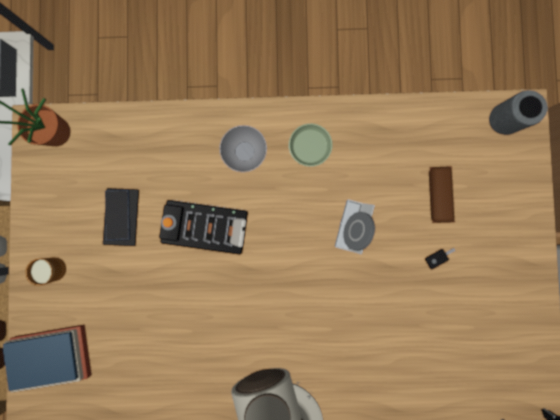

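View pics/side0.png

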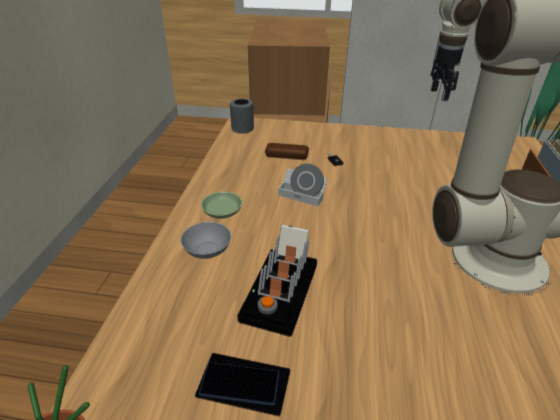

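```bash
cat > h.py <<'E'
import numpy as np, cv2
from scipy.spatial.transform import Rotation as R
from bench import env
def cam(n): return env.read_camera(n)
def proj(c,P):
    p=(np.atleast_2d(P)-c["position"])@R.from_rotvec(c["attitude"]).as_matrix()
    k=c["intrinsics"]; return np.c_[k[0,0]*p[:,0]/-p[:,2]+k[0,2], k[1,1]*-p[:,1]/-p[:,2]+k[1,2]]
def ray(c,u,v):
    k=c["intrinsics"]; d=np.array([(u-k[0,2])/k[0,0],-(v-k[1,2])/k[1,1],-1.])
    return R.from_rotvec(c["attitude"]).as_matrix()@d
def atz(c,u,v,z):
    d=ray(c,u,v); return c["position"]+d*(z-c["position"][2])/d[2]
def crop(c,u0,v0,w,h,s):
    im=cv2.cvtColor(c["pixels"],cv2.COLOR_RGB2BGR)[v0:v0+h,u0:u0+w]
    im=cv2.resize(im,None,fx=s,fy=s,interpolation=cv2.INTER_CUBIC)
    for i in range(0,w,10): cv2.line(im,(i*s,0),(i*s,5 if i%50 else 12),(0,255,255),1); cv2.putText(im,str(u0+i),(i*s,20),0,.35,(0,255,255),1)
    for i in range(0,h,10): cv2.line(im,(0,i*s),(6,i*s),(0,255,255),1); cv2.putText(im,str(v0+i),(8,i*s+4),0,.35,(0,255,255),1)
    return im
E
python3 - <<'E'
from h import *
t=cam("top"); s=cam("side")
im=np.zeros((600,800,3),np.uint8)
def put(a,x,y): im[y:y+a.shape[0],x:x+a.shape[1]]=a
put(crop(t,155,195,100,65,5),0,0)
put(crop(t,330,195,55,62,5),505,0)
put(crop(s,235,220,85,110,2),0,340) if 0 else None
put(crop(s,275,155,55,50,5),505,320)
put(crop(t,155,195,10,10,1),0,590)
a=crop(s,235,222,90,110,5)
cv2.imwrite("pics/b.png",a)
cv2.imwrite("pics/a.png",im)
E
```

```text
(no output)
```

View pics/a.png

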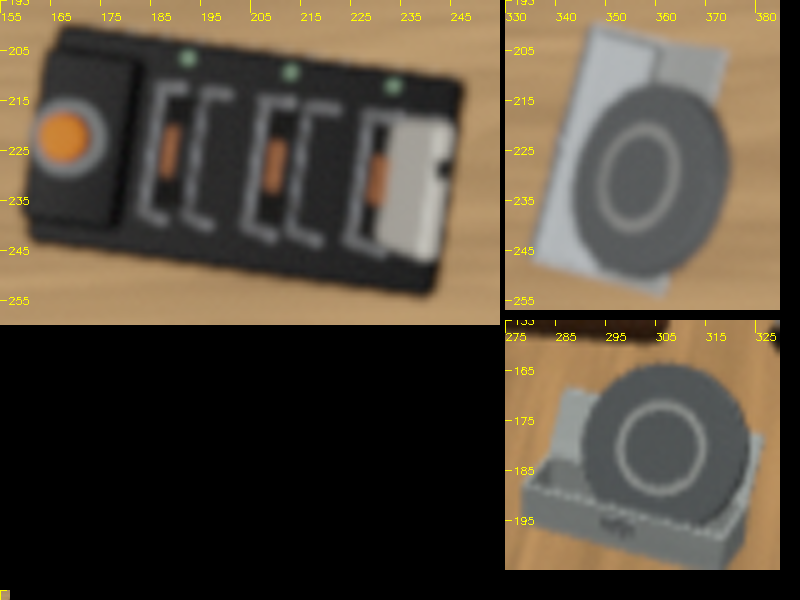

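View pics/b.png

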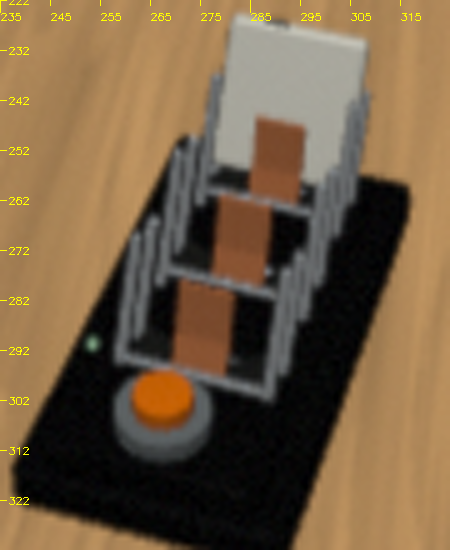

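```bash
cat > fit.py <<'E'
from h import *
from scipy.optimize import least_squares
T=cam("top");S=cam("side")
def tf(p,P): c,s=np.cos(p[2]),np.sin(p[2]); P=np.array(P,float)/1000; return np.c_[P[:,0]*c-P[:,1]*s+p[0],P[:,0]*s+P[:,1]*c+p[1],P[:,2]]
def fit(tp,sp,x0,P):
    f=lambda p:np.concatenate([(proj(T,tf(p,P(p,tp)))-[r[1] for r in tp]).ravel(),(proj(S,tf(p,P(p,sp)))-[r[1] for r in sp]).ravel()])
    r=least_squares(f,x0,loss="soft_l1"); print(np.round(r.x,4)); print(np.round(r.fun,1).reshape(-1,2).tolist()); return r.x
g=lambda p,L:[r[0] for r in L]
d=fit([((0,90,72),(167.2,222)),((65,-120,28),(247.2,210.6)),((-65,-120,28),(241.6,253.8)),((-65,120,28),(160.2,242.2)),((65,120,28),(167,200.2))],
 [((0,90,72),(267.2,300)),((-65,-120,28),(316.6,259)),((65,120,28),(237.6,315))],[.5,.2,0],g)
b=fit([((22,-70,30),(347,199.6)),((22,70,30),(335.6,247.2)),((-45.3,-70,67),(374.2,204.2)),((-21.5,None,57.5),(356.4,230.2))],
 [((22,-70,30),(278.2,188.2)),((22,70,30),(318,198)),((-21.5,None,57.5),(305.8,180.2))],[.5,-.25,1.6,0],
 lambda p,L:[[(p[3]*1000 if v is None else v) for v in r[0]] for r in L])
print("disc centre",tf(b,[[-27.8,b[3]*1000,53.5]]),"bay b home,c home, gap",tf(d,[[0,-20-25.8-1.8,82],[0,40-25.8-1.8,82],[0,-20-27.9,88],[0,90,72]]))
E
python3 fit.py
```

```text
[ 0.5659  0.2123 -0.1529]
[[0.7, 0.3], [0.4, -1.0], [-0.1, 0.9], [-1.2, 1.4], [-1.4, -1.3], [0.2, -0.8], [0.7, -1.6], [-1.9, 0.4]]
[ 0.5615 -0.2033  1.2952  0.0094]
[[0.1, -0.4], [-0.4, -0.3], [-0.9, 0.1], [0.8, -0.0], [-0.3, -0.5], [0.7, 0.3], [0.4, -0.6]]
disc centre [[ 0.54484709 -0.2275259   0.0535    ]] bay b home,c home, gap [[0.55863147 0.16520974 0.082     ]
 [0.56776708 0.22451017 0.082     ]
 [0.5585858  0.16491324 0.088     ]
 [0.57958246 0.30120539 0.072     ]]
```

```bash
cat > goal.py <<'E'
from h import *
bx=lambda a:np.array([np.cos(a),np.sin(a),0])
Z=np.array([0,0,1.])
def ori(h,tilt): # h: horizontal unit pointing opposite to lean; tool z down the plane
    t=np.deg2rad(tilt); z=np.sin(t)*h-np.cos(t)*Z; y=-(np.cos(t)*h+np.sin(t)*Z); return np.c_[np.cross(y,z),y,z]
def rel(pos,Rm):
    s=env.sense(); C=R.from_rotvec(s["tool_rot"]).as_matrix()
    print("shift",np.round(C.T@(pos-s["tool_pos"]),4),"turn",np.round(R.from_matrix(C.T@Rm).as_rotvec(),4),"deg",np.round(np.rad2deg(R.from_matrix(C.T@Rm).magnitude()),1))
disc=np.array([.5448,-.2275,.0535]); RB=ori(bx(1.2952),32)
DY=-.1529; HD=bx(DY+np.pi/2); RD=ori(HD,25)
E
python3 - <<'E'
from goal import *
z=RB[:,2]; tcp=disc-z*.027
print(tcp); rel(tcp-z*.08,RB); print(env.sense()["tool_pos"])
E
```

```text
[ 0.54090654 -0.24126789  0.0763973 ]
shift [ 0.4452 -0.1479  0.0869] turn [0.5453 0.1454 0.5067] deg 43.5
[ 0.13329006 -0.53351755  0.23105384]
```

```bash
python3 -m handwheel '[{"x":0.445,"y":-0.148,"z":0.087,"rx":0.545,"ry":0.145,"rz":0.507,"jaw":60},{"x":0.445,"y":-0.148,"z":0.087,"rx":0.545,"ry":0.145,"rz":0.507,"jaw":60},{"x":0.445,"y":-0.148,"z":0.087,"rx":0.545,"ry":0.145,"rz":0.507,"jaw":60},{"x":0.445,"y":-0.148,"z":0.087,"rx":0.545,"ry":0.145,"rz":0.507,"jaw":60},{"x":0.445,"y":-0.148,"z":0.087,"rx":0.545,"ry":0.145,"rz":0.507,"jaw":60},{"x":0.445,"y":-0.148,"z":0.087,"rx":0.545,"ry":0.145,"rz":0.507,"jaw":60},{"x":0.445,"y":-0.148,"z":0.087,"rx":0.545,"ry":0.145,"rz":0.507,"jaw":60},{"x":0.445,"y":-0.148,"z":0.087,"rx":0.545,"ry":0.145,"rz":0.507,"jaw":60}]' 40
python3 - <<'E'
from goal import *
z=RB[:,2]; tcp=disc-z*.027
rel(tcp-z*.06,RB)
E
```

```text
t: 1.1
tool_pos: [0.4667, -0.3217, 0.1574]
tool_rot: [-2.562, 0.357, -0.101]
wrist_force: [0.3, -0.5, 0.3]
grip_width: 0.6
finger_force: 0.0
shift [ 0.0495 -0.0399  0.0604] turn [ 0.0002  0.0004 -0.0011] deg 0.1
```

```bash
python3 -m handwheel '[{"x":0.02,"y":-0.016,"z":0.02},{"x":0.04,"y":-0.032,"z":0.045},{"x":0.0495,"y":-0.04,"z":0.06},{"x":0.0495,"y":-0.04,"z":0.06},{"x":0.0495,"y":-0.04,"z":0.06},{"x":0.0495,"y":-0.04,"z":0.06},{"x":0.0495,"y":-0.04,"z":0.06},{"x":0.0495,"y":-0.04,"z":0.06}]'
python3 - <<'E'
from goal import *
z=RB[:,2]; tcp=disc-z*.027
rel(tcp,RB)
t=cam("top"); s=cam("side")
p=env.sense()["tool_pos"]; print(proj(t,[p,disc]),proj(s,[p,disc]))
im=np.zeros((560,800,3),np.uint8)
im[:560,:400]=crop(t,325,180,80,112,5)[:560]; im[:560,400:]=crop(s,265,105,80,112,5)
cv2.imwrite("pics/c.png",im)
E
```

```text
shift [ 0.0495 -0.0399  0.1204] turn [ 0.0002  0.0004 -0.0011] deg 0.1
[[405.39473497 261.17139575]
 [359.09741255 230.75407864]] [[334.77304315 139.51795724]
 [306.83553763 179.66694325]]$[0]: bad value
```

View pics/c.png

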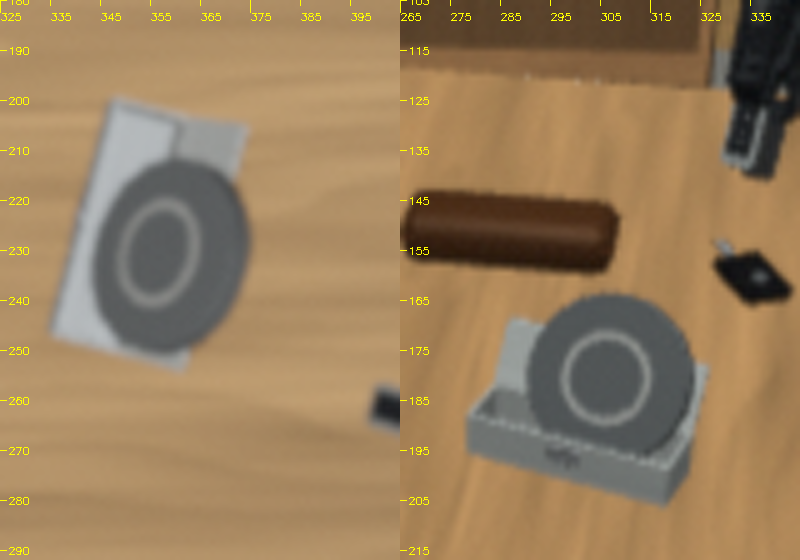

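The call was refused because every field is needed, so the arm hasn't moved. The picture shows the disc ring at about top (356,230) and side (305,180), as measured before.

```bash
python3 -m handwheel '[{"x":0.02,"y":-0.016,"z":0.02,"rx":0,"ry":0,"rz":0,"jaw":50},{"x":0.04,"y":-0.032,"z":0.045,"rx":0,"ry":0,"rz":0,"jaw":50},{"x":0.0495,"y":-0.04,"z":0.07,"rx":0,"ry":0,"rz":0,"jaw":50},{"x":0.0495,"y":-0.04,"z":0.09,"rx":0,"ry":0,"rz":0,"jaw":50},{"x":0.0495,"y":-0.04,"z":0.09,"rx":0,"ry":0,"rz":0,"jaw":50},{"x":0.0495,"y":-0.04,"z":0.09,"rx":0,"ry":0,"rz":0,"jaw":50},{"x":0.0495,"y":-0.04,"z":0.09,"rx":0,"ry":0,"rz":0,"jaw":50},{"x":0.0495,"y":-0.04,"z":0.09,"rx":0,"ry":0,"rz":0,"jaw":50}]'
python3 - <<'E'
from goal import *
z=RB[:,2]; tcp=disc-z*.027
rel(tcp,RB)
t=cam("top"); s=cam("side")
p=env.sense()["tool_pos"]; print(proj(t,[p,disc]),proj(s,[p,disc]))
im=np.zeros((560,800,3),np.uint8)
im[:560,:400]=crop(t,325,180,80,112,5)[:560]; im[:560,400:]=crop(s,265,105,80,112,5)
cv2.imwrite("pics/d.png",im)
E
```

```text
t: 2.0
tool_pos: [0.5351, -0.2588, 0.1041]
tool_rot: [-2.563, 0.357, -0.104]
wrist_force: [0.0, -0.8, 0.2]
grip_width: 0.495
finger_force: 0.0
shift [ 0.0008 -0.001   0.0333] turn [ 0.0013 -0.0017 -0.0006] deg 0.1
[[374.81388155 234.40494045]
 [359.09741255 230.75407864]] [[311.57775623 161.49918251]
 [306.83553763 179.66694325]]
```

View pics/d.png

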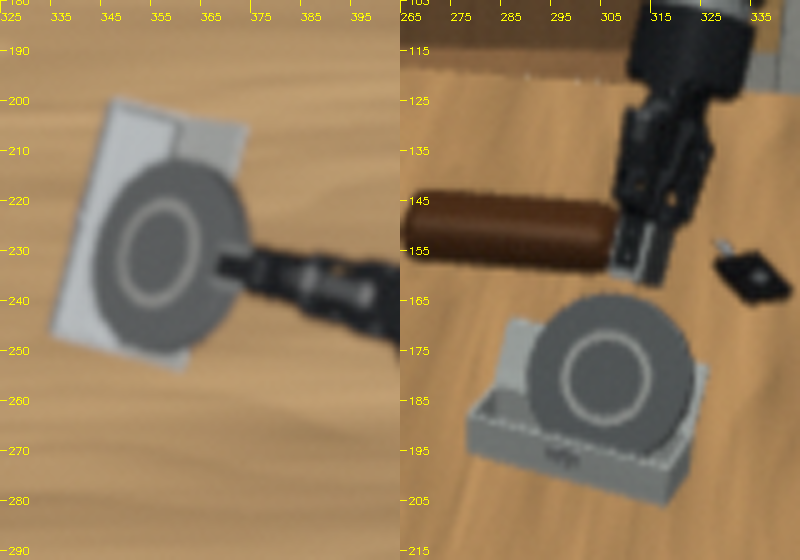

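Both fingers straddle the disc's upper rim (finger tip at top (368,233), side (312,160)), so the grasp is aligned. Next: advance and close.

```bash
python3 -m handwheel '[{"x":0.001,"y":-0.001,"z":0.012,"rx":0,"ry":0,"rz":0,"jaw":50},{"x":0.001,"y":-0.001,"z":0.022,"rx":0,"ry":0,"rz":0,"jaw":50},{"x":0.001,"y":-0.001,"z":0.03,"rx":0,"ry":0,"rz":0,"jaw":50},{"x":0.001,"y":-0.001,"z":0.033,"rx":0,"ry":0,"rz":0,"jaw":50},{"x":0.001,"y":-0.001,"z":0.033,"rx":0,"ry":0,"rz":0,"jaw":40},{"x":0.001,"y":-0.001,"z":0.033,"rx":0,"ry":0,"rz":0,"jaw":30},{"x":0.001,"y":-0.001,"z":0.033,"rx":0,"ry":0,"rz":0,"jaw":26},{"x":0.001,"y":-0.001,"z":0.033,"rx":0,"ry":0,"rz":0,"jaw":24}]' 20
python3 -m handwheel '[{"x":0,"y":0,"z":0,"rx":0,"ry":0,"rz":0,"jaw":22},{"x":0,"y":0,"z":0,"rx":0,"ry":0,"rz":0,"jaw":20},{"x":0,"y":0,"z":0,"rx":0,"ry":0,"rz":0,"jaw":18},{"x":0,"y":0,"z":0,"rx":0,"ry":0,"rz":0,"jaw":14},{"x":0,"y":0,"z":0,"rx":0,"ry":0,"rz":0,"jaw":10},{"x":0,"y":0,"z":0,"rx":0,"ry":0,"rz":0,"jaw":5},{"x":0,"y":0,"z":0,"rx":0,"ry":0,"rz":0,"jaw":5},{"x":0,"y":0,"z":0,"rx":0,"ry":0,"rz":0,"jaw":5}]' 20
```

```text
t: 2.9
tool_pos: [0.5412, -0.2406, 0.0759]
tool_rot: [-2.563, 0.356, -0.102]
wrist_force: [-0.2, 0.3, -0.2]
grip_width: 0.241
finger_force: 0.0
t: 3.7
tool_pos: [0.5412, -0.2402, 0.0759]
tool_rot: [-2.562, 0.356, -0.102]
wrist_force: [1.3, 3.8, 4.5]
grip_width: 0.174
finger_force: 23.7
```

```bash
python3 -m handwheel '[{"x":0,"y":-0.001,"z":0,"rx":0,"ry":0,"rz":0,"jaw":0},{"x":0,"y":-0.001,"z":-0.004,"rx":0,"ry":0,"rz":0,"jaw":0},{"x":0,"y":-0.002,"z":-0.012,"rx":0,"ry":0,"rz":0,"jaw":0},{"x":0,"y":-0.002,"z":-0.025,"rx":0,"ry":0,"rz":0,"jaw":0},{"x":0,"y":-0.002,"z":-0.045,"rx":0,"ry":0,"rz":0,"jaw":0},{"x":0,"y":-0.002,"z":-0.07,"rx":0,"ry":0,"rz":0,"jaw":0},{"x":0,"y":-0.002,"z":-0.095,"rx":0,"ry":0,"rz":0,"jaw":0},{"x":0,"y":-0.002,"z":-0.12,"rx":0,"ry":0,"rz":0,"jaw":0}]' 45
python3 - <<'E'
from goal import *
s=env.sense()
O=np.array([.5659,.2123,0])+.040*HD+.028*Z; z=RD[:,2]
print("origin",O); rel(O-z*(.18+.027),RD)
E
```

```text
t: 4.5
tool_pos: [0.5237, -0.3012, 0.1802]
tool_rot: [-2.564, 0.356, -0.102]
wrist_force: [0.7, -0.1, -1.8]
grip_width: 0.168
finger_force: 48.4
origin [0.5719922  0.25183334 0.028     ]
shift [-0.0935 -0.4079  0.2121] turn [-0.1202 -0.0591 -0.1081] deg 9.9
```

```bash
python3 -m handwheel '[{"x":-0.006,"y":-0.026,"z":0.013,"rx":-0.01,"ry":-0.005,"rz":-0.01,"jaw":0},{"x":-0.016,"y":-0.068,"z":0.035,"rx":-0.03,"ry":-0.015,"rz":-0.03,"jaw":0},{"x":-0.025,"y":-0.109,"z":0.057,"rx":-0.05,"ry":-0.02,"rz":-0.04,"jaw":0},{"x":-0.034,"y":-0.15,"z":0.078,"rx":-0.06,"ry":-0.03,"rz":-0.05,"jaw":0},{"x":-0.044,"y":-0.191,"z":0.099,"rx":-0.08,"ry":-0.04,"rz":-0.07,"jaw":0},{"x":-0.053,"y":-0.231,"z":0.12,"rx":-0.09,"ry":-0.045,"rz":-0.08,"jaw":0},{"x":-0.062,"y":-0.27,"z":0.141,"rx":-0.11,"ry":-0.055,"rz":-0.1,"jaw":0},{"x":-0.069,"y":-0.3,"z":0.156,"rx":-0.12,"ry":-0.059,"rz":-0.108,"jaw":0}]' 45
python3 - <<'E'
from goal import *
O=np.array([.5659,.2123,0])+.040*HD+.028*Z; z=RD[:,2]
rel(O-z*(.18+.027),RD)
E
```

```text
t: 5.3
tool_pos: [0.5491, 0.0422, 0.2065]
tool_rot: [-2.697, 0.196, -0.046]
wrist_force: [-0.5, -0.4, -1.7]
grip_width: 0.164
finger_force: 48.5
shift [-0.0083 -0.1155  0.0441] turn [-0.0024  0.0016  0.0078] deg 0.5
```

```bash
python3 -m handwheel '[{"x":-0.003,"y":-0.035,"z":0.013,"rx":0,"ry":0,"rz":0,"jaw":0},{"x":-0.006,"y":-0.075,"z":0.029,"rx":0,"ry":0,"rz":0.004,"jaw":0},{"x":-0.008,"y":-0.105,"z":0.04,"rx":-0.002,"ry":0.002,"rz":0.008,"jaw":0},{"x":-0.008,"y":-0.1155,"z":0.044,"rx":-0.002,"ry":0.002,"rz":0.008,"jaw":0},{"x":-0.008,"y":-0.1155,"z":0.044,"rx":-0.002,"ry":0.002,"rz":0.008,"jaw":0},{"x":-0.008,"y":-0.1155,"z":0.044,"rx":-0.002,"ry":0.002,"rz":0.008,"jaw":0},{"x":-0.008,"y":-0.1155,"z":0.044,"rx":-0.002,"ry":0.002,"rz":0.008,"jaw":0},{"x":-0.008,"y":-0.1155,"z":0.044,"rx":-0.002,"ry":0.002,"rz":0.008,"jaw":0}]' 45
python3 - <<'E'
from goal import *
O=np.array([.5659,.2123,0])+.040*HD+.028*Z; z=RD[:,2]
rel(O-z*(.18+.027),RD)
t=cam("top"); s=cam("side")
p=env.sense()["tool_pos"]; c=p+z*.027
print(proj(t,[p,c]),proj(s,[p,c]))
B=lambda x,y,w:O+x*RD[:,0]-y*RD[:,1]+w*-z   # bay coords (mm->m)
tips=[B(sx*.036,sy*.0125,.066) for sx in(1,-1) for sy in(1,-1)]
print(np.round(proj(t,tips),1).tolist(),np.round(proj(s,tips),1).tolist())
im=np.zeros((600,800,3),np.uint8)
a=crop(t,155,185,100,75,4); im[:300,:400]=a
b=crop(s,235,182,100,150,4); im[:600,400:]=b
cv2.imwrite("pics/e.png",im)
E
```

```text
t: 6.1
tool_pos: [0.5521, 0.0846, 0.2147]
tool_rot: [-2.668, 0.109, -0.021]
wrist_force: [-0.1, 0.1, -1.7]
grip_width: 0.165
finger_force: 48.5
shift [ 0.     -0.0727  0.0359] turn [-0.0346  0.0348  0.0633] deg 4.6
[[240.07970161 231.28942793]
 [236.61390443 230.5457289 ]] [[294.12130701 191.43397663]
 [292.51544143 202.43305466]]
[[191.5, 212.3], [200.6, 213.5], [187.7, 238.7], [196.9, 239.7]] [[261.9, 268.1], [265.1, 264.9], [292.0, 275.1], [294.5, 271.6]]
```

View pics/e.png

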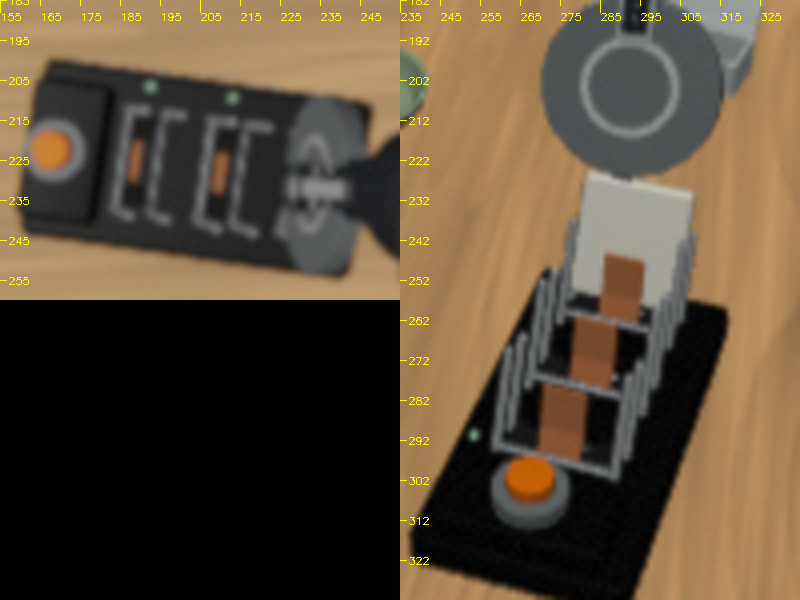

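The disc is held square. The bay_c tine tips, at side (261.4,268.4), (264.9,265.4), (291.6,275.4) and (295.4,271.6), match the fit to within 1 px (about 1–2 mm). The arm stopped short of the approach pose, so I'll finish that move.

```bash
python3 -m handwheel '[{"x":0,"y":-0.02,"z":0.01,"rx":-0.01,"ry":0.01,"rz":0.018,"jaw":0},{"x":0,"y":-0.045,"z":0.022,"rx":-0.02,"ry":0.02,"rz":0.038,"jaw":0},{"x":0,"y":-0.065,"z":0.032,"rx":-0.03,"ry":0.03,"rz":0.057,"jaw":0},{"x":0,"y":-0.073,"z":0.036,"rx":-0.035,"ry":0.035,"rz":0.063,"jaw":0},{"x":0,"y":-0.073,"z":0.036,"rx":-0.035,"ry":0.035,"rz":0.063,"jaw":0},{"x":0,"y":-0.073,"z":0.036,"rx":-0.035,"ry":0.035,"rz":0.063,"jaw":0},{"x":0,"y":-0.073,"z":0.036,"rx":-0.035,"ry":0.035,"rz":0.063,"jaw":0},{"x":0,"y":-0.073,"z":0.036,"rx":-0.035,"ry":0.035,"rz":0.063,"jaw":0}]' 45
cat > chk.py <<'E'
from goal import *
import sys
O=np.array([.5659,.2123,0])+.040*HD+.028*Z; z=RD[:,2]
rel(O-z*(float(sys.argv[1])+.027),RD)
t=cam("top"); s=cam("side"); q=env.sense()
M=R.from_rotvec(q["tool_rot"]).as_matrix(); c=q["tool_pos"]+M[:,2]*.027-M[:,1]*.0075
print("ring pred",proj(t,c),proj(s,c)); print("bay coords of centre (x,y,z mm)",1000*np.array([[1,-1,-1]]*1)*((q["tool_pos"]+M[:,2]*.027-O)@RD), q["wrist_force"])
th=np.linspace(0,2*np.pi,48)[:,None]
rim=c+.055*(np.cos(th)*M[:,0]+np.sin(th)*M[:,2])
a=crop(s,235,182,100,150,4)
for u,v in proj(s,rim): cv2.circle(a,(int((u-235+.5)*4),int((v-182+.5)*4)),1,(0,0,255),-1)
u,v=proj(s,c)[0]; cv2.circle(a,(int((u-235+.5)*4),int((v-182+.5)*4)),2,(0,255,0),-1)
b=crop(t,155,185,100,75,4); im=np.zeros((600,800,3),np.uint8); im[:,400:]=a; im[:300,:400]=b
cv2.imwrite("pics/%s.png"%sys.argv[2],im)
E
python3 chk.py .18 f
```

```text
t: 7.0
tool_pos: [0.5516, 0.0871, 0.2163]
tool_rot: [-2.67, 0.101, -0.023]
wrist_force: [-1.0, 0.6, -2.2]
grip_width: 0.167
finger_force: 48.5
shift [ 0.0011 -0.0698  0.0362] turn [-0.0333  0.0344  0.0692] deg 4.8
ring pred [[232.24126695 230.97708132]] [[292.36761594 203.04664777]]
bay coords of centre (x,y,z mm) [[  3.99457264 -69.87992823 213.73659753]] [-0.35437912 -0.28654095 -1.22493757]
```

View pics/f.png

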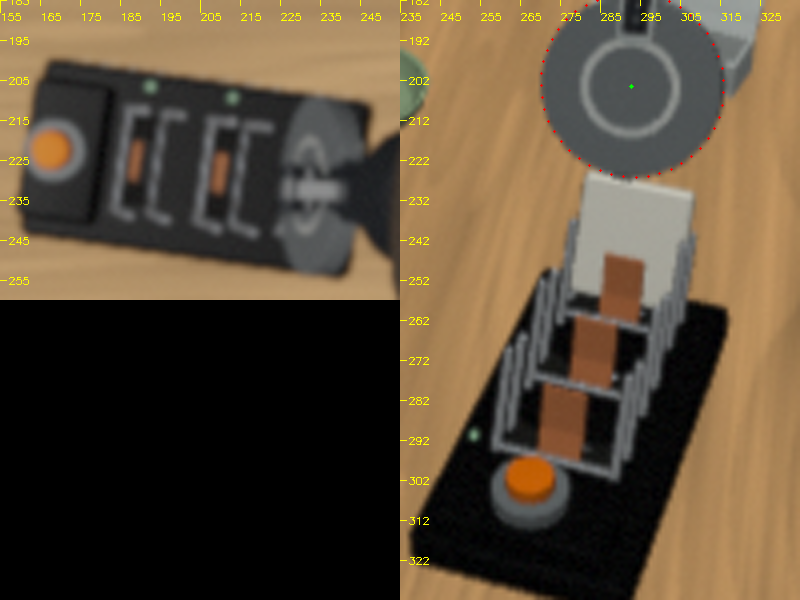

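The disc outline matches the prediction within half a pixel, but the arm hardly moved. I suspect a joint limit.

```bash
python3 - <<'E'
from bench import env
print(env.sense()["q"].round(3))
E
```

```text
[-0.076  0.059  0.058  1.57   0.47   3.141]
```

Joint 6 is at its limit. The disc is symmetric, so I'll give the tool a half turn about its own z with rz negative, which brings q6 to about 0.

```bash
python3 -m handwheel '[{"x":0,"y":0,"z":0,"rx":0,"ry":0,"rz":-0.1,"jaw":0},{"x":0,"y":0,"z":0,"rx":0,"ry":0,"rz":-0.24,"jaw":0},{"x":0,"y":0,"z":0,"rx":0,"ry":0,"rz":-0.38,"jaw":0},{"x":0,"y":0,"z":0,"rx":0,"ry":0,"rz":-0.52,"jaw":0},{"x":0,"y":0,"z":0,"rx":0,"ry":0,"rz":-0.66,"jaw":0},{"x":0,"y":0,"z":0,"rx":0,"ry":0,"rz":-0.8,"jaw":0},{"x":0,"y":0,"z":0,"rx":0,"ry":0,"rz":-0.94,"jaw":0},{"x":0,"y":0,"z":0,"rx":0,"ry":0,"rz":-1.08,"jaw":0}]' 45
python3 -m handwheel '[{"x":0,"y":0,"z":0,"rx":0,"ry":0,"rz":-0.14,"jaw":0},{"x":0,"y":0,"z":0,"rx":0,"ry":0,"rz":-0.28,"jaw":0},{"x":0,"y":0,"z":0,"rx":0,"ry":0,"rz":-0.42,"jaw":0},{"x":0,"y":0,"z":0,"rx":0,"ry":0,"rz":-0.56,"jaw":0},{"x":0,"y":0,"z":0,"rx":0,"ry":0,"rz":-0.7,"jaw":0},{"x":0,"y":0,"z":0,"rx":0,"ry":0,"rz":-0.84,"jaw":0},{"x":0,"y":0,"z":0,"rx":0,"ry":0,"rz":-0.98,"jaw":0},{"x":0,"y":0,"z":0,"rx":0,"ry":0,"rz":-1.1,"jaw":0}]' 45
sed -i 's/^DY=.*/DY=-.1529; HD=bx(DY+np.pi\/2); RD0=ori(HD,25); RD=RD0*[-1,-1,1]/' goal.py
cat > st.py <<'E'
from goal import *
import sys
O=np.array([.5659,.2123,0])+.040*HD+.028*Z; z=RD[:,2]
rel(O-z*(float(sys.argv[1])+.027),RD)
q=env.sense(); M=R.from_rotvec(q["tool_rot"]).as_matrix()
print("bay xyz of centre mm",np.round(1000*((q["tool_pos"]+M[:,2]*.027-O)@RD)*[-1,1,-1],1),"force in bay",np.round(q["wrist_force"]@RD*[-1,1,-1],1),"q",q["q"].round(2))
E
python3 st.py .18
```

```text
t: 7.9
tool_pos: [0.5516, 0.0873, 0.2162]
tool_rot: [-2.386, -1.319, -0.357]
wrist_force: [-0.1, -0.2, -2.0]
grip_width: 0.167
finger_force: 48.5
t: 8.7
tool_pos: [0.5516, 0.0873, 0.2162]
tool_rot: [-1.418, -2.502, -0.622]
wrist_force: [-0.4, -0.1, -2.7]
grip_width: 0.167
finger_force: 48.5
shift [0.0562 0.0411 0.0361] turn [ 0.0141 -0.0476 -0.8863] deg 50.9
bay xyz of centre mm [  4.  -69.8 213.7] force in bay [-0.3 -1.3 -2.3] q [-0.08  0.06  0.06  1.57  0.47  0.95]
```

```bash
python3 -m handwheel '[{"x":0.007,"y":0.005,"z":0.004,"rx":0.002,"ry":-0.006,"rz":-0.12,"jaw":0},{"x":0.016,"y":0.011,"z":0.01,"rx":0.004,"ry":-0.014,"rz":-0.25,"jaw":0},{"x":0.024,"y":0.018,"z":0.016,"rx":0.006,"ry":-0.02,"rz":-0.38,"jaw":0},{"x":0.032,"y":0.024,"z":0.021,"rx":0.008,"ry":-0.027,"rz":-0.51,"jaw":0},{"x":0.04,"y":0.03,"z":0.026,"rx":0.01,"ry":-0.034,"rz":-0.64,"jaw":0},{"x":0.049,"y":0.036,"z":0.031,"rx":0.012,"ry":-0.041,"rz":-0.77,"jaw":0},{"x":0.056,"y":0.041,"z":0.036,"rx":0.014,"ry":-0.048,"rz":-0.886,"jaw":0},{"x":0.056,"y":0.041,"z":0.036,"rx":0.014,"ry":-0.048,"rz":-0.886,"jaw":0}]' 45
python3 st.py .13
```

```text
t: 9.5
tool_pos: [0.5588, 0.166, 0.2156]
tool_rot: [0.236, 3.027, 0.671]
wrist_force: [-0.1, 0.9, -2.4]
grip_width: 0.162
finger_force: 48.4
shift [ 0.     -0.0006  0.0497] turn [-0.0001 -0.0002 -0.003 ] deg 0.2
bay xyz of centre mm [  0.    0.6 179.7] force in bay [-0.2 -0.3 -2.5] q [0.09 0.02 0.02 1.46 0.42 0.27]
```

```bash
python3 -m handwheel '[{"x":0,"y":0,"z":0.008,"rx":0,"ry":0,"rz":-0.003,"jaw":0},{"x":0,"y":-0.001,"z":0.02,"rx":0,"ry":0,"rz":-0.003,"jaw":0},{"x":0,"y":-0.001,"z":0.032,"rx":0,"ry":0,"rz":-0.003,"jaw":0},{"x":0,"y":-0.001,"z":0.043,"rx":0,"ry":0,"rz":-0.003,"jaw":0},{"x":0,"y":-0.001,"z":0.05,"rx":0,"ry":0,"rz":-0.003,"jaw":0},{"x":0,"y":-0.001,"z":0.053,"rx":0,"ry":0,"rz":-0.003,"jaw":0},{"x":0,"y":-0.001,"z":0.053,"rx":0,"ry":0,"rz":-0.003,"jaw":0},{"x":0,"y":-0.001,"z":0.053,"rx":0,"ry":0,"rz":-0.003,"jaw":0}]' 45
python3 st.py .115
python3 - <<'E'
from goal import *
q=env.sense(); M=R.from_rotvec(q["tool_rot"]).as_matrix()
O=np.array([.5659,.2123,0])+.040*HD+.028*Z; z=RD[:,2]
im=np.zeros((600,800,3),np.uint8)
B=lambda x,y,w:O+(-x*RD[:,0]+y*RD[:,1]-w*z)/1000
tips=np.array([B(sx*36,sy*12.5,66) for sx in(1,-1) for sy in(1,-1)]+[B(sx*36,sy*12.5,0) for sx in(1,-1) for sy in(1,-1)])
th=np.linspace(0,2*np.pi,60)[:,None]
for n,u0,v0,w,h,s,X in (("top",170,200,60,55,6,0),("side",240,210,70,100,6,400)):
    c=cam(n); a=crop(c,u0,v0,min(w,int(400/s)),h,s)
    C=q["tool_pos"]+M[:,2]*.027+M[:,1]*.0075
    for P,col in((tips,(0,255,0)),(C+.055*(np.cos(th)*M[:,0]+np.sin(th)*M[:,2]),(0,0,255)),):
        for u,v in proj(c,P): cv2.circle(a,(int((u-u0+.5)*s),int((v-v0+.5)*s)),1,col,-1)
    im[:a.shape[0],X:X+a.shape[1]]=a
cv2.imwrite("pics/g.png",im)
E
```

```text
t: 10.3
tool_pos: [0.5625, 0.1863, 0.1675]
tool_rot: [0.236, 3.026, 0.671]
wrist_force: [0.0, -0.1, -1.0]
grip_width: 0.168
finger_force: 48.4
shift [0.0006 0.0011 0.0124] turn [-0.0001  0.0007 -0.0028] deg 0.2
bay xyz of centre mm [  0.6  -1.1 127.4] force in bay [ 0.  -0.5 -0.8] q [ 0.12  0.02 -0.07  1.35  0.42  0.31]
```

View pics/g.png

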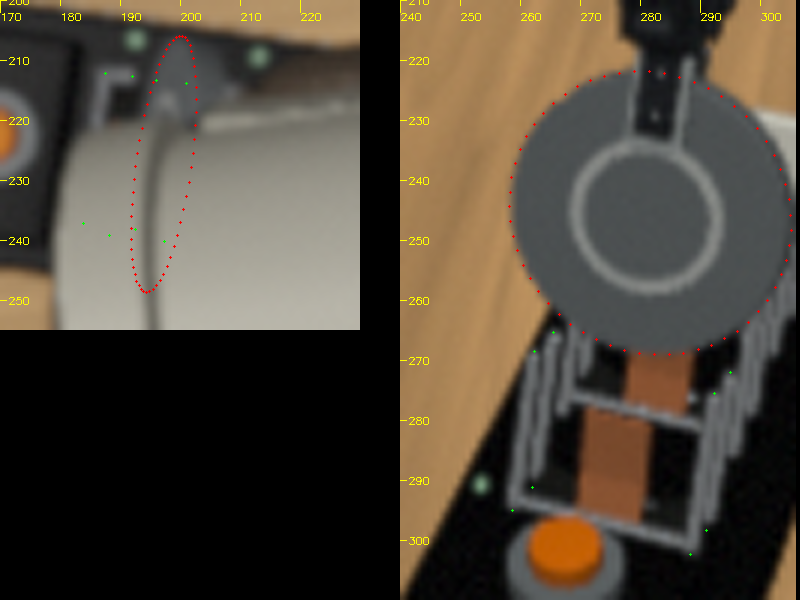

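Prediction and picture agree: the tine-tip markers sit on the tips at side (262,268.5) and (265.5,265), and the disc's rim is at its marker. I'll push down slowly, watching the force.

```bash
python3 -m handwheel '[{"x":0,"y":0.001,"z":0.002,"rx":0,"ry":0,"rz":0,"jaw":0},{"x":0,"y":0.001,"z":0.004,"rx":0,"ry":0,"rz":0,"jaw":0},{"x":0,"y":0.001,"z":0.006,"rx":0,"ry":0,"rz":0,"jaw":0},{"x":0,"y":0.001,"z":0.008,"rx":0,"ry":0,"rz":0,"jaw":0},{"x":0,"y":0.001,"z":0.01,"rx":0,"ry":0,"rz":0,"jaw":0},{"x":0,"y":0.001,"z":0.012,"rx":0,"ry":0,"rz":0,"jaw":0},{"x":0,"y":0.001,"z":0.014,"rx":0,"ry":0,"rz":0,"jaw":0},{"x":0,"y":0.001,"z":0.015,"rx":0,"ry":0,"rz":0,"jaw":0}]' 45
python3 st.py .1
python3 -m handwheel '[{"x":0,"y":0,"z":0.001,"rx":0,"ry":0,"rz":0,"jaw":0},{"x":0,"y":0,"z":0.002,"rx":0,"ry":0,"rz":0,"jaw":0},{"x":0,"y":0,"z":0.003,"rx":0,"ry":0,"rz":0,"jaw":0},{"x":0,"y":0,"z":0.004,"rx":0,"ry":0,"rz":0,"jaw":0},{"x":0,"y":0,"z":0.005,"rx":0,"ry":0,"rz":0,"jaw":0},{"x":0,"y":0,"z":0.006,"rx":0,"ry":0,"rz":0,"jaw":0},{"x":0,"y":0,"z":0.007,"rx":0,"ry":0,"rz":0,"jaw":0},{"x":0,"y":0,"z":0.008,"rx":0,"ry":0,"rz":0,"jaw":0}]' 45
python3 st.py .1
```

```text
t: 11.2
tool_pos: [0.5634, 0.1935, 0.1536]
tool_rot: [0.236, 3.027, 0.671]
wrist_force: [0.9, -0.0, -1.7]
grip_width: 0.165
finger_force: 48.4
shift [0.0004 0.0003 0.0118] turn [-0.0004 -0.     -0.0031] deg 0.2
bay xyz of centre mm [  0.4  -0.4 111.8] force in bay [ 0.9 -0.6 -1.6] q [ 0.14  0.03 -0.09  1.32  0.42  0.32]
t: 12.0
tool_pos: [0.564, 0.1968, 0.1466]
tool_rot: [0.236, 3.026, 0.671]
wrist_force: [-0.6, 0.7, -1.3]
grip_width: 0.167
finger_force: 48.4
shift [0.0005 0.0003 0.004 ] turn [-0.0003  0.0003 -0.003 ] deg 0.2
bay xyz of centre mm [  0.5  -0.3 104. ] force in bay [-0.7 -0.  -1.4] q [ 0.14  0.03 -0.1   1.31  0.42  0.33]
```

```bash
python3 -m handwheel '[{"x":0,"y":0,"z":0.001,"rx":0,"ry":0,"rz":0,"jaw":0},{"x":0,"y":0,"z":0.002,"rx":0,"ry":0,"rz":0,"jaw":0},{"x":0,"y":0,"z":0.003,"rx":0,"ry":0,"rz":0,"jaw":0},{"x":0,"y":0,"z":0.004,"rx":0,"ry":0,"rz":0,"jaw":0},{"x":0,"y":0,"z":0.005,"rx":0,"ry":0,"rz":0,"jaw":0},{"x":0,"y":0,"z":0.006,"rx":0,"ry":0,"rz":0,"jaw":0},{"x":0,"y":0,"z":0.007,"rx":0,"ry":0,"rz":0,"jaw":0},{"x":0,"y":0,"z":0.008,"rx":0,"ry":0,"rz":0,"jaw":0}]' 45
python3 st.py .09
python3 -m handwheel '[{"x":0,"y":0,"z":0.001,"rx":0,"ry":0,"rz":0,"jaw":0},{"x":0,"y":0,"z":0.002,"rx":0,"ry":0,"rz":0,"jaw":0},{"x":0,"y":0,"z":0.003,"rx":0,"ry":0,"rz":0,"jaw":0},{"x":0,"y":0,"z":0.004,"rx":0,"ry":0,"rz":0,"jaw":0},{"x":0,"y":0,"z":0.005,"rx":0,"ry":0,"rz":0,"jaw":0},{"x":0,"y":0,"z":0.006,"rx":0,"ry":0,"rz":0,"jaw":0},{"x":0,"y":0,"z":0.007,"rx":0,"ry":0,"rz":0,"jaw":0},{"x":0,"y":0,"z":0.008,"rx":0,"ry":0,"rz":0,"jaw":0}]' 45
python3 st.py .08
```

```text
t: 12.8
tool_pos: [0.5645, 0.2001, 0.1393]
tool_rot: [0.237, 3.027, 0.67]
wrist_force: [0.1, -0.2, -1.8]
grip_width: 0.165
finger_force: 48.5
shift [0.0005 0.0003 0.006 ] turn [-0.0004  0.0003 -0.003 ] deg 0.2
bay xyz of centre mm [ 0.5 -0.4 96. ] force in bay [ 0.2 -1.  -1.6] q [ 0.15  0.03 -0.11  1.29  0.42  0.33]
t: 13.6
tool_pos: [0.5651, 0.2034, 0.1321]
tool_rot: [0.237, 3.026, 0.67]
wrist_force: [-0.7, -3.7, 0.2]
grip_width: 0.162
finger_force: 48.9
shift [0.0005 0.0004 0.008 ] turn [-0.0005  0.0004 -0.0031] deg 0.2
bay xyz of centre mm [ 0.5 -0.4 88. ] force in bay [-0.1 -3.4  1.8] q [ 0.15  0.04 -0.12  1.27  0.41  0.34]
```

```bash
python3 -m handwheel '[{"x":0,"y":0,"z":0.001,"rx":0,"ry":0,"rz":0,"jaw":0},{"x":0,"y":0,"z":0.002,"rx":0,"ry":0,"rz":0,"jaw":0},{"x":0,"y":0,"z":0.003,"rx":0,"ry":0,"rz":0,"jaw":0},{"x":0,"y":0,"z":0.004,"rx":0,"ry":0,"rz":0,"jaw":0},{"x":0,"y":0,"z":0.005,"rx":0,"ry":0,"rz":0,"jaw":0},{"x":0,"y":-0.0005,"z":0.006,"rx":0,"ry":0,"rz":0,"jaw":0},{"x":0,"y":-0.0005,"z":0.007,"rx":0,"ry":0,"rz":0,"jaw":0},{"x":0,"y":-0.001,"z":0.008,"rx":0,"ry":0,"rz":0,"jaw":0}]' 45
python3 st.py .061
python3 -m handwheel '[{"x":0,"y":0,"z":0.001,"rx":0,"ry":0,"rz":0,"jaw":0},{"x":0,"y":0,"z":0.002,"rx":0,"ry":0,"rz":0,"jaw":0},{"x":0,"y":0,"z":0.003,"rx":0,"ry":0,"rz":0,"jaw":0},{"x":0,"y":0,"z":0.004,"rx":0,"ry":0,"rz":0,"jaw":0},{"x":0,"y":0,"z":0.005,"rx":0,"ry":0,"rz":0,"jaw":0},{"x":0,"y":0,"z":0.006,"rx":0,"ry":0,"rz":0,"jaw":0},{"x":0,"y":0,"z":0.007,"rx":0,"ry":0,"rz":0,"jaw":0},{"x":0,"y":0,"z":0.008,"rx":0,"ry":0,"rz":0,"jaw":0}]' 45
python3 st.py .061
```

```text
t: 14.4
tool_pos: [0.5654, 0.2059, 0.1244]
tool_rot: [0.236, 3.027, 0.671]
wrist_force: [-0.9, -4.9, 0.1]
grip_width: 0.163
finger_force: 49.0
shift [0.0005 0.0013 0.019 ] turn [-0.0003  0.0002 -0.0029] deg 0.2
bay xyz of centre mm [ 0.4 -1.3 80. ] force in bay [-0.1 -4.5  2.2] q [ 0.16  0.04 -0.14  1.26  0.41  0.34]
t: 15.2
tool_pos: [0.5658, 0.2092, 0.117]
tool_rot: [0.237, 3.027, 0.671]
wrist_force: [-1.7, -4.9, -1.1]
grip_width: 0.164
finger_force: 48.8
shift [0.0004 0.0014 0.0109] turn [-0.0004  0.     -0.0031] deg 0.2
bay xyz of centre mm [ 0.4 -1.4 71.9] force in bay [-1.  -5.   1.2] q [ 0.16  0.04 -0.15  1.24  0.41  0.35]
```

```bash
python3 -m handwheel '[{"x":0,"y":0,"z":0.001,"rx":0,"ry":0,"rz":0,"jaw":0},{"x":0,"y":0,"z":0.002,"rx":0,"ry":0,"rz":0,"jaw":0},{"x":0,"y":0,"z":0.003,"rx":0,"ry":0,"rz":0,"jaw":0},{"x":0,"y":0,"z":0.004,"rx":0,"ry":0,"rz":0,"jaw":0},{"x":0,"y":0,"z":0.005,"rx":0,"ry":0,"rz":0,"jaw":0},{"x":0,"y":0,"z":0.006,"rx":0,"ry":0,"rz":0,"jaw":0},{"x":0,"y":0,"z":0.007,"rx":0,"ry":0,"rz":0,"jaw":0},{"x":0,"y":0,"z":0.007,"rx":0,"ry":0,"rz":0,"jaw":0}]' 45
python3 st.py .061
python3 -m handwheel '[{"x":0,"y":0,"z":0.0005,"rx":0,"ry":0,"rz":0,"jaw":0},{"x":0,"y":0,"z":0.001,"rx":0,"ry":0,"rz":0,"jaw":0},{"x":0,"y":0,"z":0.0015,"rx":0,"ry":0,"rz":0,"jaw":0},{"x":0,"y":0,"z":0.002,"rx":0,"ry":0,"rz":0,"jaw":0},{"x":0,"y":0,"z":0.002,"rx":0,"ry":0,"rz":0,"jaw":0},{"x":0,"y":0,"z":0.0025,"rx":0,"ry":0,"rz":0,"jaw":0},{"x":0,"y":0,"z":0.0025,"rx":0,"ry":0,"rz":0,"jaw":0},{"x":0,"y":0,"z":0.0025,"rx":0,"ry":0,"rz":0,"jaw":0}]' 45
python3 st.py .061
```

```text
t: 16.0
tool_pos: [0.5663, 0.2122, 0.1107]
tool_rot: [0.236, 3.027, 0.67]
wrist_force: [-0.3, -4.1, -2.8]
grip_width: 0.166
finger_force: 48.8
shift [0.0004 0.0014 0.0038] turn [-0.0004  0.0001 -0.003 ] deg 0.2
bay xyz of centre mm [ 0.4 -1.4 64.8] force in bay [ 0.3 -4.9 -0.8] q [ 0.17  0.05 -0.15  1.22  0.41  0.36]
t: 16.8
tool_pos: [0.5665, 0.2132, 0.1086]
tool_rot: [0.236, 3.027, 0.67]
wrist_force: [-0.8, -4.3, -2.3]
grip_width: 0.168
finger_force: 48.9
shift [0.0004 0.0013 0.0015] turn [-0.0004  0.0002 -0.003 ] deg 0.2
bay xyz of centre mm [ 0.5 -1.3 62.5] force in bay [-0.1 -5.  -0.2] q [ 0.17  0.05 -0.16  1.22  0.41  0.36]
```

```bash
python3 -m handwheel '[{"x":0,"y":0,"z":0.0003,"rx":0,"ry":0,"rz":0,"jaw":0},{"x":0,"y":0,"z":0.0006,"rx":0,"ry":0,"rz":0,"jaw":0},{"x":0,"y":0,"z":0.0009,"rx":0,"ry":0,"rz":0,"jaw":0},{"x":0,"y":0,"z":0.0012,"rx":0,"ry":0,"rz":0,"jaw":0},{"x":0,"y":0,"z":0.0015,"rx":0,"ry":0,"rz":0,"jaw":0},{"x":0,"y":0,"z":0.0015,"rx":0,"ry":0,"rz":0,"jaw":0},{"x":0,"y":0,"z":0.0015,"rx":0,"ry":0,"rz":0,"jaw":0},{"x":0,"y":0,"z":0.0015,"rx":0,"ry":0,"rz":0,"jaw":0}]' 45
python3 st.py .061
python3 -m handwheel '[{"x":0,"y":0,"z":0.0002,"rx":0,"ry":0,"rz":0,"jaw":0},{"x":0,"y":0,"z":0.0004,"rx":0,"ry":0,"rz":0,"jaw":0},{"x":0,"y":0,"z":0.0006,"rx":0,"ry":0,"rz":0,"jaw":0},{"x":0,"y":0,"z":0.0008,"rx":0,"ry":0,"rz":0,"jaw":0},{"x":0,"y":0,"z":0.001,"rx":0,"ry":0,"rz":0,"jaw":0},{"x":0,"y":0,"z":0.001,"rx":0,"ry":0,"rz":0,"jaw":0},{"x":0,"y":0,"z":0.001,"rx":0,"ry":0,"rz":0,"jaw":0},{"x":0,"y":0,"z":0.001,"rx":0,"ry":0,"rz":0,"jaw":0}]' 45
python3 st.py .061
```

```text
t: 17.6
tool_pos: [0.5667, 0.2135, 0.1082]
tool_rot: [0.237, 3.026, 0.67]
wrist_force: [-3.9, -9.3, 5.3]
grip_width: 0.164
finger_force: 50.1
shift [0.0006 0.0012 0.001 ] turn [-0.0003  0.0011 -0.0031] deg 0.2
bay xyz of centre mm [ 0.6 -1.2 62. ] force in bay [-2.4 -6.6  9. ] q [ 0.17  0.05 -0.16  1.22  0.41  0.36]
t: 18.4
tool_pos: [0.5668, 0.2136, 0.1082]
tool_rot: [0.237, 3.025, 0.67]
wrist_force: [-8.2, -13.6, 12.1]
grip_width: 0.163
finger_force: 51.3
shift [0.0007 0.001  0.001 ] turn [-0.0003  0.0019 -0.0033] deg 0.2
bay xyz of centre mm [ 0.7 -1.  62. ] force in bay [-6.  -8.2 17.2] q [ 0.17  0.05 -0.16  1.22  0.41  0.36]
```

Contact with the rests, with a sideways reaction of −6 N in x. I'll ease off and centre in x and y.

```bash
python3 -m handwheel '[{"x":0.0005,"y":-0.0005,"z":-0.0005,"rx":0,"ry":0,"rz":0,"jaw":0},{"x":0.001,"y":-0.0005,"z":-0.001,"rx":0,"ry":0,"rz":0,"jaw":0},{"x":0.0015,"y":-0.001,"z":-0.001,"rx":0,"ry":0,"rz":0,"jaw":0},{"x":0.0015,"y":-0.001,"z":-0.001,"rx":0,"ry":0,"rz":0,"jaw":0},{"x":0.0015,"y":-0.001,"z":-0.001,"rx":0,"ry":0,"rz":0,"jaw":0},{"x":0.0015,"y":-0.001,"z":-0.0007,"rx":0,"ry":0,"rz":0,"jaw":0},{"x":0.0015,"y":-0.001,"z":-0.0007,"rx":0,"ry":0,"rz":0,"jaw":0},{"x":0.0015,"y":-0.001,"z":-0.0007,"rx":0,"ry":0,"rz":0,"jaw":0}]' 45
python3 st.py .061
```

```text
t: 19.2
tool_pos: [0.5659, 0.2132, 0.1078]
tool_rot: [0.236, 3.024, 0.671]
wrist_force: [-0.2, -6.4, 3.1]
grip_width: 0.167
finger_force: 49.6
shift [-0.0002  0.0017  0.0009] turn [ 0.0004  0.0025 -0.0023] deg 0.2
bay xyz of centre mm [-0.1 -1.7 61.9] force in bay [ 0.8 -4.4  5.5] q [ 0.17  0.04 -0.16  1.21  0.41  0.36]
```

```bash
python3 -m handwheel '[{"x":0,"y":0,"z":0.0003,"rx":0,"ry":0,"rz":0,"jaw":0},{"x":0,"y":0,"z":0.0005,"rx":0,"ry":0,"rz":0,"jaw":0},{"x":0,"y":0,"z":0.0005,"rx":0,"ry":0,"rz":0,"jaw":0},{"x":0,"y":0,"z":0.0005,"rx":0,"ry":0,"rz":0,"jaw":0},{"x":0,"y":0,"z":0.0005,"rx":0,"ry":0,"rz":0,"jaw":0},{"x":0,"y":0,"z":0.0005,"rx":0,"ry":0,"rz":0,"jaw":0},{"x":0,"y":0,"z":0.0005,"rx":0,"ry":0,"rz":0,"jaw":0},{"x":0,"y":0,"z":0.0005,"rx":0,"ry":0,"rz":0,"jaw":0}]' 45
python3 st.py .061
python3 -m handwheel '[{"x":0,"y":0,"z":0,"rx":0,"ry":0,"rz":0,"jaw":17},{"x":0,"y":0,"z":0,"rx":0,"ry":0,"rz":0,"jaw":20},{"x":0,"y":0,"z":0,"rx":0,"ry":0,"rz":0,"jaw":24},{"x":0,"y":0,"z":0,"rx":0,"ry":0,"rz":0,"jaw":28},{"x":0,"y":0,"z":0,"rx":0,"ry":0,"rz":0,"jaw":32},{"x":0,"y":0,"z":0,"rx":0,"ry":0,"rz":0,"jaw":32},{"x":0,"y":0,"z":-0.002,"rx":0,"ry":0,"rz":0,"jaw":32},{"x":0,"y":0,"z":-0.005,"rx":0,"ry":0,"rz":0,"jaw":32}]' 20
python3 st.py .061
```

```text
t: 20.0
tool_pos: [0.5659, 0.2133, 0.1078]
tool_rot: [0.236, 3.024, 0.671]
wrist_force: [-1.8, -9.5, 6.1]
grip_width: 0.166
finger_force: 50.2
shift [-0.0001  0.0017  0.0008] turn [ 0.0004  0.0029 -0.0024] deg 0.2
bay xyz of centre mm [-0.1 -1.6 61.8] force in bay [-0.3 -6.2  9.6] q [ 0.17  0.04 -0.16  1.21  0.41  0.36]
t: 20.8
tool_pos: [0.5646, 0.2114, 0.1107]
tool_rot: [0.236, 3.027, 0.671]
wrist_force: [0.5, -0.1, -0.1]
grip_width: 0.318
finger_force: 0.0
shift [-0.0011  0.0023  0.0043] turn [-0.0003 -0.0001 -0.003 ] deg 0.2
bay xyz of centre mm [-1.2 -2.3 65.3] force in bay [ 0.5 -0.1 -0.1] q [ 0.17  0.04 -0.16  1.22  0.41  0.35]
```

```bash
python3 -m handwheel '[{"x":0,"y":0,"z":-0.005,"rx":0,"ry":0,"rz":0,"jaw":32},{"x":0,"y":0,"z":-0.015,"rx":0,"ry":0,"rz":0,"jaw":32},{"x":0,"y":0,"z":-0.03,"rx":0,"ry":0,"rz":0,"jaw":32},{"x":0,"y":0,"z":-0.05,"rx":0,"ry":0,"rz":0,"jaw":25},{"x":0,"y":0,"z":-0.075,"rx":0,"ry":0,"rz":0,"jaw":10},{"x":0,"y":0,"z":-0.1,"rx":0,"ry":0,"rz":0,"jaw":0},{"x":0,"y":0,"z":-0.11,"rx":0,"ry":0,"rz":0,"jaw":0},{"x":0,"y":0,"z":-0.11,"rx":0,"ry":0,"rz":0,"jaw":0}]' 20
python3 - <<'E'
from goal import *
O=np.array([.5659,.2123,0])+.040*HD+.028*Z; z=RD[:,2]
im=np.zeros((600,800,3),np.uint8); th=np.linspace(0,2*np.pi,60)[:,None]
C=O-z*.061+RD[:,1]*(-.002+.0075)
for n,u0,v0,w,h,s,X in (("top",160,195,66,60,6,0),("side",240,220,66,100,6,400)):
    c=cam(n); a=crop(c,u0,v0,w,h,s)
    for P,col in((C+.055*(np.cos(th)*RD[:,0]+np.sin(th)*z),(0,0,255)),(C,(0,255,0))):
        for u,v in proj(c,P): cv2.circle(a,(int((u-u0+.5)*s),int((v-v0+.5)*s)),1,col,-1)
    im[:a.shape[0],X:X+a.shape[1]]=a
cv2.imwrite("pics/h.png",im)
# button press pose: vertical, keep yaw; hover 40mm above
b=np.array([.5659,.2123,0])+.09*HD+.072*Z; print(b)
rel(b+.06*Z,ori(HD,0)*[-1,-1,1])
E
```

```text
t: 21.6
tool_pos: [0.5583, 0.165, 0.2121]
tool_rot: [0.237, 3.024, 0.671]
wrist_force: [-0.8, -0.0, -0.2]
grip_width: -0.0
finger_force: 0.0
[0.57960744 0.30125002 0.072     ]
shift [-0.0008  0.0919  0.1284] turn [ 0.4358 -0.0009 -0.0033] deg 25.0
```

View pics/h.png

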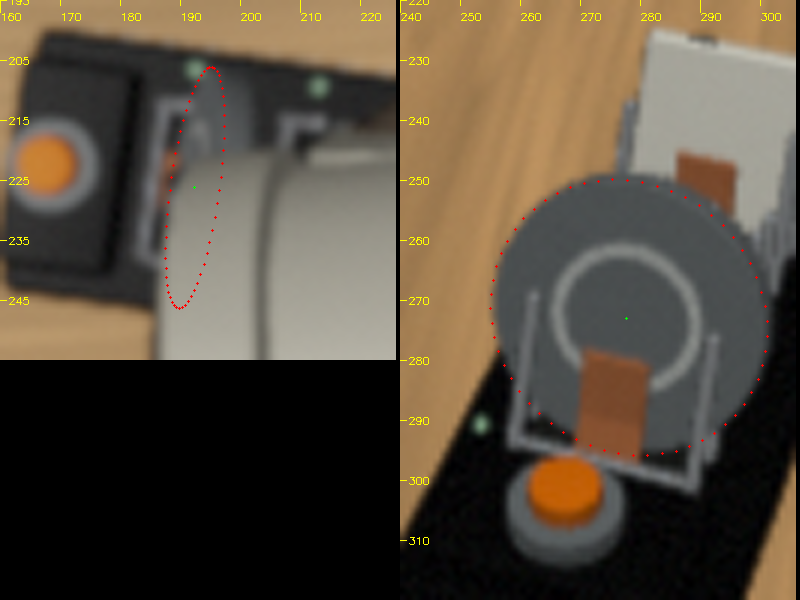

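The disc stands in bay_c about 1 px (2 mm) above the predicted outline: its top rim is near side (277,249), and the tongue and tines are in front of it. To be sure it is home, I'll push its rim gently with closed fingertips.

```bash
python3 -m handwheel '[{"x":-0.001,"y":0,"z":0.01,"rx":0,"ry":0,"rz":0,"jaw":0},{"x":-0.001,"y":0,"z":0.03,"rx":0,"ry":0,"rz":0,"jaw":0},{"x":-0.001,"y":0,"z":0.05,"rx":0,"ry":0,"rz":0,"jaw":0},{"x":-0.001,"y":0,"z":0.065,"rx":0,"ry":0,"rz":0,"jaw":0},{"x":-0.001,"y":0,"z":0.073,"rx":0,"ry":0,"rz":0,"jaw":0},{"x":-0.001,"y":0,"z":0.077,"rx":0,"ry":0,"rz":0,"jaw":0},{"x":-0.001,"y":0,"z":0.08,"rx":0,"ry":0,"rz":0,"jaw":0},{"x":-0.001,"y":0,"z":0.08,"rx":0,"ry":0,"rz":0,"jaw":0}]' 20
python3 st.py .089
python3 -m handwheel '[{"x":0,"y":0,"z":0.0005,"rx":0,"ry":0,"rz":0,"jaw":0},{"x":0,"y":0,"z":0.001,"rx":0,"ry":0,"rz":0,"jaw":0},{"x":0,"y":0,"z":0.0015,"rx":0,"ry":0,"rz":0,"jaw":0},{"x":0,"y":0,"z":0.002,"rx":0,"ry":0,"rz":0,"jaw":0},{"x":0,"y":0,"z":0.0025,"rx":0,"ry":0,"rz":0,"jaw":0},{"x":0,"y":0,"z":0.003,"rx":0,"ry":0,"rz":0,"jaw":0},{"x":0,"y":0,"z":0.003,"rx":0,"ry":0,"rz":0,"jaw":0},{"x":0,"y":0,"z":0.003,"rx":0,"ry":0,"rz":0,"jaw":0}]' 20
python3 st.py .089
```

```text
t: 22.5
tool_pos: [0.5638, 0.1988, 0.1378]
tool_rot: [0.236, 3.026, 0.671]
wrist_force: [-0.1, 0.5, -0.0]
grip_width: -0.002
finger_force: 0.0
shift [0.     0.0022 0.0062] turn [-0.0003  0.0003 -0.0029] deg 0.2
bay xyz of centre mm [ 0.  -2.2 95.2] force in bay [-0.2  0.4 -0.2] q [ 0.15  0.03 -0.12  1.29  0.42  0.33]
t: 23.3
tool_pos: [0.564, 0.2, 0.1351]
tool_rot: [0.236, 3.027, 0.671]
wrist_force: [0.4, 0.1, -0.7]
grip_width: 0.0
finger_force: 0.0
shift [-0.      0.0023  0.0033] turn [-0.0003  0.0003 -0.003 ] deg 0.2
bay xyz of centre mm [-0.  -2.3 92.3] force in bay [ 0.3 -0.2 -0.7] q [ 0.15  0.03 -0.12  1.28  0.42  0.33]
```

```bash
python3 -m handwheel '[{"x":0,"y":0,"z":0.0004,"rx":0,"ry":0,"rz":0,"jaw":0},{"x":0,"y":0,"z":0.0008,"rx":0,"ry":0,"rz":0,"jaw":0},{"x":0,"y":0,"z":0.0012,"rx":0,"ry":0,"rz":0,"jaw":0},{"x":0,"y":0,"z":0.0016,"rx":0,"ry":0,"rz":0,"jaw":0},{"x":0,"y":0,"z":0.002,"rx":0,"ry":0,"rz":0,"jaw":0},{"x":0,"y":0,"z":0.002,"rx":0,"ry":0,"rz":0,"jaw":0},{"x":0,"y":0,"z":0.002,"rx":0,"ry":0,"rz":0,"jaw":0},{"x":0,"y":0,"z":0.002,"rx":0,"ry":0,"rz":0,"jaw":0}]' 20
python3 st.py .089
python3 -m handwheel '[{"x":0,"y":0,"z":0.0002,"rx":0,"ry":0,"rz":0,"jaw":0},{"x":0,"y":0,"z":0.0004,"rx":0,"ry":0,"rz":0,"jaw":0},{"x":0,"y":0,"z":0.0006,"rx":0,"ry":0,"rz":0,"jaw":0},{"x":0,"y":0,"z":0.0008,"rx":0,"ry":0,"rz":0,"jaw":0},{"x":0,"y":0,"z":0.001,"rx":0,"ry":0,"rz":0,"jaw":0},{"x":0,"y":0,"z":0.001,"rx":0,"ry":0,"rz":0,"jaw":0},{"x":0,"y":0,"z":0.001,"rx":0,"ry":0,"rz":0,"jaw":0},{"x":0,"y":0,"z":0.001,"rx":0,"ry":0,"rz":0,"jaw":0}]' 20
python3 st.py .089
```

```text
t: 24.1
tool_pos: [0.5641, 0.2008, 0.1333]
tool_rot: [0.236, 3.027, 0.671]
wrist_force: [-0.0, 0.1, 0.7]
grip_width: -0.0
finger_force: 0.0
shift [-0.      0.0023  0.0012] turn [-0.0003  0.0002 -0.0029] deg 0.2
bay xyz of centre mm [-0.  -2.3 90.2] force in bay [-0.   0.4  0.6] q [ 0.15  0.03 -0.12  1.28  0.41  0.33]
t: 24.9
tool_pos: [0.5643, 0.2012, 0.1329]
tool_rot: [0.236, 3.026, 0.671]
wrist_force: [-1.6, -3.1, 5.0]
grip_width: -0.003
finger_force: 3.1
shift [0.0001 0.0021 0.0007] turn [-0.0001  0.0009 -0.0029] deg 0.2
bay xyz of centre mm [ 0.1 -2.1 89.7] force in bay [-1.1 -0.9  6. ] q [ 0.15  0.03 -0.12  1.27  0.41  0.33]
```

```bash
python3 -m handwheel '[{"x":0,"y":0,"z":0.0002,"rx":0,"ry":0,"rz":0,"jaw":0},{"x":0,"y":0,"z":0.0004,"rx":0,"ry":0,"rz":0,"jaw":0},{"x":0,"y":0,"z":0.0006,"rx":0,"ry":0,"rz":0,"jaw":0},{"x":0,"y":0,"z":0.0006,"rx":0,"ry":0,"rz":0,"jaw":0},{"x":0,"y":0,"z":0.0006,"rx":0,"ry":0,"rz":0,"jaw":0},{"x":0,"y":0,"z":0.0006,"rx":0,"ry":0,"rz":0,"jaw":0},{"x":0,"y":0,"z":0.0006,"rx":0,"ry":0,"rz":0,"jaw":0},{"x":0,"y":0,"z":0.0006,"rx":0,"ry":0,"rz":0,"jaw":0}]' 20
python3 st.py .089
```

```text
t: 25.7
tool_pos: [0.5644, 0.2014, 0.1329]
tool_rot: [0.236, 3.025, 0.671]
wrist_force: [-3.5, -5.2, 8.9]
grip_width: -0.004
finger_force: 5.0
shift [0.0002 0.0019 0.0006] turn [ 0.0001  0.0014 -0.0027] deg 0.2
bay xyz of centre mm [ 0.3 -1.9 89.6] force in bay [-2.7 -1.4 10.5] q [ 0.15  0.03 -0.12  1.27  0.41  0.34]
```

It's home: at 10.5 N the rim doesn't move. Retract, then go above the button.

```bash
python3 -m handwheel '[{"x":0,"y":0,"z":-0.005,"rx":0,"ry":0,"rz":0,"jaw":0},{"x":0,"y":0,"z":-0.02,"rx":0,"ry":0,"rz":0,"jaw":0},{"x":0,"y":0,"z":-0.045,"rx":0,"ry":0,"rz":0,"jaw":0},{"x":0,"y":0,"z":-0.06,"rx":0,"ry":0,"rz":0,"jaw":0},{"x":0,"y":0.03,"z":-0.06,"rx":0.08,"ry":0,"rz":0,"jaw":0},{"x":0,"y":0.07,"z":-0.055,"rx":0.2,"ry":0,"rz":0,"jaw":0},{"x":0,"y":0.1,"z":-0.04,"rx":0.32,"ry":0,"rz":0,"jaw":0},{"x":0,"y":0.11,"z":-0.02,"rx":0.435,"ry":0,"rz":0,"jaw":0}]' 20
python3 - <<'E'
from goal import *
b=np.array([.5659,.2123,0])+.09*HD+.072*Z
rel(b+.012*Z,ori(HD,0)*[-1,-1,1])
E
```

```text
t: 26.5
tool_pos: [0.5792, 0.2942, 0.1991]
tool_rot: [0.242, 3.128, -0.001]
wrist_force: [0.1, 0.0, -0.9]
grip_width: -0.002
finger_force: 0.0
shift [0.0012 0.0071 0.1151] turn [-0.0003  0.0041 -0.0014] deg 0.3
```

```bash
python3 -m handwheel '[{"x":0.001,"y":0.007,"z":0.02,"rx":0,"ry":0.004,"rz":0,"jaw":0},{"x":0.001,"y":0.007,"z":0.055,"rx":0,"ry":0.004,"rz":0,"jaw":0},{"x":0.001,"y":0.007,"z":0.09,"rx":0,"ry":0.004,"rz":0,"jaw":0},{"x":0.001,"y":0.007,"z":0.11,"rx":0,"ry":0.004,"rz":0,"jaw":0},{"x":0.001,"y":0.007,"z":0.118,"rx":0,"ry":0.004,"rz":0,"jaw":0},{"x":0.001,"y":0.007,"z":0.122,"rx":0,"ry":0.004,"rz":0,"jaw":0},{"x":0.001,"y":0.007,"z":0.125,"rx":0,"ry":0.004,"rz":0,"jaw":0},{"x":0.001,"y":0.007,"z":0.125,"rx":0,"ry":0.004,"rz":0,"jaw":0}]' 20
python3 -m handwheel '[{"x":0,"y":0,"z":0.002,"rx":0,"ry":0,"rz":0,"jaw":0},{"x":0,"y":0,"z":0.003,"rx":0,"ry":0,"rz":0,"jaw":0},{"x":0,"y":0,"z":0.004,"rx":0,"ry":0,"rz":0,"jaw":0},{"x":0,"y":0,"z":0.005,"rx":0,"ry":0,"rz":0,"jaw":0},{"x":0,"y":0,"z":0.006,"rx":0,"ry":0,"rz":0,"jaw":0},{"x":0,"y":0,"z":0.007,"rx":0,"ry":0,"rz":0,"jaw":0},{"x":0,"y":0,"z":0.0075,"rx":0,"ry":0,"rz":0,"jaw":0},{"x":0,"y":0,"z":0.0075,"rx":0,"ry":0,"rz":0,"jaw":0}]' 20
```

```text
t: 27.3
tool_pos: [0.5789, 0.2991, 0.0725]
tool_rot: [-0.244, -3.128, -0.004]
wrist_force: [0.5, 0.5, 0.6]
grip_width: -0.003
finger_force: 0.0
t: 28.1
tool_pos: [0.5791, 0.2991, 0.066]
tool_rot: [-0.244, -3.13, -0.004]
wrist_force: [-0.3, -1.2, 13.5]
grip_width: -0.006
finger_force: 6.8
```

The button has bottomed: 6 mm travel, 13.5 N, past its 5 N. Release.

```bash
python3 -m handwheel '[{"x":0,"y":0,"z":-0.003,"rx":0,"ry":0,"rz":0,"jaw":0},{"x":0,"y":0,"z":-0.01,"rx":0,"ry":0,"rz":0,"jaw":0},{"x":0,"y":0,"z":-0.03,"rx":0,"ry":0,"rz":0,"jaw":0},{"x":0,"y":0,"z":-0.06,"rx":0,"ry":0,"rz":0,"jaw":0},{"x":0,"y":0,"z":-0.09,"rx":0,"ry":0,"rz":0,"jaw":0},{"x":0,"y":0,"z":-0.11,"rx":0,"ry":0,"rz":0,"jaw":0},{"x":0,"y":0,"z":-0.12,"rx":0,"ry":0,"rz":0,"jaw":0},{"x":0,"y":0,"z":-0.12,"rx":0,"ry":0,"rz":0,"jaw":0}]' 20
python3 - <<'E'
from h import *
s=cam("side")
print(env.sense()["wrist_force"])
# disc still where it was? compare with the saved crop h (side, 240..306 x 220..320)
a=cv2.imread("pics/h.png")[:600,400:796]; b=crop(s,240,220,66,100,6)
d=cv2.absdiff(a,b).max(2)[180:430,90:370]; print("changed frac in disc area",(d>60).mean())
E
```

```text
t: 28.9
tool_pos: [0.5791, 0.2988, 0.1848]
tool_rot: [-0.244, -3.128, -0.003]
wrist_force: [0.3, -0.0, -0.4]
grip_width: -0.005
finger_force: 0.0
[-0.13963373 -0.03557665 -0.45085032]
changed frac in disc area 0.034057142857142855
```

```bash
python3 - <<'E'
from h import *
s=cam("side"); a=cv2.imread("pics/h.png")[:600,400:796]; b=crop(s,240,220,66,100,6)
d=(cv2.absdiff(a,b).max(2)>60)[180:,90:370]
for r in range(0,420,30): print("".join("%4d"%(100*d[r:r+30,c:c+28].mean()) for c in range(0,280,28)))
print("tip px",proj(s,env.sense()["tool_pos"]))
E
```

```text
71  94  89  13   0   1   1   0   0   0
   0   3  11   0   0   0   0   0   1   0
   1   0   0   0   0   0   0   0   0   1
   1   0   0   0   0   0   0   0   0   1
   1   0   0   0   0   0   0   0   0   1
   1   0   0   0   0   0   0   0   0   1
   1   0   0   0   0   0   0   0   0   1
   0   1   0   0   0   0   0   0   0   1
   0   0   1   1   0   0   0   1   1   0
   0   0   0   0   1   1   1   0   0   0
   0   0   0   0   0   0   0   0   0   0
   0   0   0   0   0   0   0   0   0   0
   0   0   0   0   0   0   0   0   0   0
   0   0   0   0   0   0   0   0   0   0
tip px [[267.66281867 261.61900409]]
```

The only change is at the upper left, where the gripper now blocks the view. The disc and button look exactly as before, so I'll hand in.

```bash
python3 -c "
from bench import env
print(env.finish_job())"
```

```text
the job is handed in; nothing more can be done
None
```

I stood the power bank in bay_c, and its rim did not move under a 10.5 N push, so it is fully home. I then let go, pressed the orange button fully down and released it, and handed the job in at about 29 s.

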